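# Dock the light meter and strap it in

### The job

Take the blue light meter out of the rack and lower it (do not drop it) into the leaning pocket of the reader dock until it is fully home, with its dark window on the dock's front, low side. The dock's yellow-ended strap may hang over the pocket: if so swing it back first; once the meter is in, swing the strap over its top until it rests fully home in its catch, and let go. Leave the other two meters, the scanner and the bottle undisturbed.

Things in the scene. Friction and masses are not known exactly. Their poses are not given: they have to be found in the camera images.
- meter_blue: Blue hand-held light meter, a loose upright block 26 (x) x 50 (y) x 105 (z) mm, about 0.16 kg, edges rounded 2 mm. Origin: centre of its underside; z runs up its height, -x is the face with the dark window. It starts standing in one of the rack's three places, its underside 10 mm above the table, its lowest 25 mm in the rack.
- meter_window (a point): Centre of the dark window (34 x 24 mm) on the blue meter's -x face, 86 mm above its underside.
- rack: Fixed grey rack block 60 (x) x 216 (y) x 35 (z) mm, on the table; origin at the centre of its underside. Three pockets 30 x 54 mm, 25 mm deep, in a row along its y at -66, 0 and +66 mm. It stands on the robot's left or right, the dock on the other side.
- dock: Fixed grey foot plate of the reader dock, 150 (x) x 130 (y) x 12 mm; origin at the centre of its underside on the table; its -x side is the front (low side). It carries the leaning cradle.
- cradle: The dock's white leaning pocket block, fixed to the dock: 46 (x) x 66 (y) mm outside, top face at z = +54 mm. Origin: centre of the pocket's floor; z points out of the mouth, leaning 30 degrees from vertical to the dock's front; y is level, -x looks to the front. The pocket is 29 (x) x 53 (y) mm and 54 mm deep with a 3 mm chamfer. The seated meter's origin and axes coincide with these.
- catch (a point): The catch, where the closed strap lies: at (0, -40, 110) mm in the cradle's frame, between two steel prongs (inner gap 22 mm along the cradle's x, tips at z = 117 mm) on a blue post 32 (x) x 12 (y) mm. A like post, centred at y = +42 mm, carries the hinge (ears to z = 114 mm). Both posts stand upright along the cradle's z.
- strap (a joint): Angle of the strap in rad: 0 = lying home in the catch (end stop), across the pocket along the cradle's -y at z = 110 mm; grows as it is swung up and back to +y; 1.57 = pointing straight out along the cradle's z; end stop 2.0. Starts between 0.6 and 1.9. Stiff hinge (0.08 N m), no spring: stays where left. Above about 1.75 it clears a straight insertion.
- strap_hinge (a point): The strap's hinge axis, which runs along the cradle's x; at (0, +42, +110) mm in the cradle's frame. The steel strap is 18 mm wide (cradle x) and 5 mm thick.
- strap_tab (a point): Middle of the strap's yellow end tab, 108 mm from the hinge; tab 18 mm wide (cradle x), 34 mm long, 8 mm thick, so it reaches 125 mm from the hinge. It can be pushed, or pinched across its 18 mm width (a pinch slips some 15 mm over a long swing, so press it home at the end); when closed it stands out in free air beyond the catch post.
- meter_grey: White light meter, same shape as the blue one, standing in another place of the rack: leave it.
- meter_orange: Orange light meter, same shape as the blue one, standing in another place of the rack: leave it.
- printer: Fixed grey label printer 160 (x) x 140 (y) x 129 (z) mm between rack and dock; origin at the centre of its underside. An obstacle.
- bottle: Loose white disinfectant bottle, 42 mm across, 140 mm tall, standing in front of the printer; origin at the centre of its underside. Leave it.
- scanner: Loose hand scanner lying on the table behind the printer, about 155 x 55 x 34 mm; origin under its middle, head to +x. Leave it.

How it is judged:
On the way, in this order (a step that is already met when the one before it is completed fails the run):
1. the blue meter is fully home in the dock's pocket, window to the front (z of meter_blue in the frame of cradle between -0.004 and 0.004 m and x of meter_blue in the frame of cradle between -0.006 and 0.006 m and y of meter_blue in the frame of cradle between -0.006 and 0.006 m and angle between the z axis of meter_blue and the z axis of cradle, either way round below 0.12 rad and x of meter_window in the frame of cradle below -0.004 m and z of meter_window in the frame of cradle above 0.05 m), for 0.2 s.
2. the strap rests in its catch over the meter (all of step 1 and value of joint strap below 0.06 rad), for 0.2 s.
At the end, for the whole second after the job is handed in: The blue meter stands in the dock's pocket within 4 mm of the floor along the pocket, within 6 mm of centre across it and within 0.12 rad of its axis, window on the front (-x) side; the strap is within 0.06 rad of its closed stop; all at rest and released (all of step 2 and velocity of joint strap between -0.05 and 0.05 rad/s and linear speed of meter_blue below 0.02 m/s); the robot touches nothing.
It fails at once if the white meter is knocked or moved (distance of meter_grey from where it was at the start of the episode above 0.015 m or angle between meter_grey's own z axis and vertical above 0.25 rad).
It fails at once if the orange meter is knocked or moved (distance of meter_orange from where it was at the start of the episode above 0.015 m or angle between meter_orange's own z axis and vertical above 0.25 rad).
It fails at once if the bottle is knocked or moved (distance of bottle from where it was at the start of the episode above 0.015 m or angle between bottle's own z axis and vertical above 0.25 rad).
It fails at once if the scanner is knocked or moved (distance of scanner from where it was at the start of the episode above 0.015 m or angle between scanner's own z axis and vertical above 0.25 rad).
It fails at once if the blue meter is dropped: it moves faster than 0.5 m/s with no finger on it (linear speed of meter_blue above 0.5 m/s and contact force between the fingers and meter_blue below 0.05 N).
It also fails if it takes over 72 s, if anything falls off the work surface, if the arm or the gripper's body presses on something with over 40 N, if the wrist force passes 120 N, or if a joint passes its speed limit or range.

### The arm

A 6-joint arm with a two-finger parallel gripper is mounted at the origin on the work surface. World frame = base frame: x ahead of the robot, y to its left, z up, the work surface at z = 0. Lengths are in m, angles in rad, forces in N, time in s.
With the tool pointing down it reaches from about 0.325 to 0.85 m from the base axis. Payload 4.4 kg.
Tool frame: the origin (TCP) lies between the finger pads; the fingertips stand 14 mm ahead of it and the grasp point (between the pads) lies 5 mm behind it; y points along the fingers, z is the direction in which the jaws open and shut, and the axes are right-handed (so a half turn about y gives the same grasp; the last joint's range is limited). The gripper opens to 94 mm and grips with 3 to 60 N. Pads are 16 mm wide; open, the fingers measure 119 mm over their backs; the gripper's body (75 mm by 177 mm) begins 78 mm behind the grasp point.
Start: joints at [-1.323, 0.207, 1.542, -0, 1.393, -0.15], TCP at [0.223, -0.53, 0.219] pointing down, gripper open.
Joint ranges: [-2.73, 2.73], [-0.86, 2.22], [0.23, 2.46], [-1.11, 4.25], [0.08, 2.63], [-2.82, 2.82]. Speed limits (rad/s): [2.79, 2.79, 3.14, 3.14, 3.14, 3.14].

### API

Orientations are given as a unit quaternion [x, y, z, w].
In Python, from workcell import env gives the robot as it stands. The module is installed in compiled form; this text tells all that it offers.
- The arm moves only by the tool servo_tool, never from a script. Its argument "increments" is text: rows parted by semicolons, each of 6 numbers parted by spaces: the shift along the tool's x, y, z in units of 40 mm (1.0 is 40 mm), then the turn, a rotation vector about the tool's x, y, z in units of 5 degrees (1.0 is 5 degrees). In form: x y z wx wy wz; .... A call has 1 to 20 rows; each row is the pose to reach, as a shift and turn from the pose commanded when the call began, along the tool's axes at that moment; what a row does not reach only later rows make up. A row lasts 1/8 s, in which the tool goes at most 62.5 mm and 10.7 degrees, less where a joint would pass 70% of its speed; a pose out of reach is approached as far as the arm can. A call with a gripper value outside its range is refused whole. "grip" is the opening, from -1 (shut) to 1 (fully open), set as the call begins (left out, the last holds). The fingers move at their own pace and stop on an object; "squeeze" is the grip in N (left out, the last holds). Time passes only in rows, so rows that repeat a pose let the fingers close. It gives the time, the measured TCP pose, the force and the opening at its end, in the units of the state.
- env.get_obs(): the state, without advancing time (a new reading comes with each control period).
- env.capture(name): name is "scene" or "top" or "wrist"; returns a dict with "pixels" (384x512x3 uint8, red, green, blue), "camera_matrix" (3x3 intrinsics, pixels), "distortion" ([k1, k2, p1, p2, k3] as OpenCV has them; the pictures are not rectified), "xyz" and "rotation" of the camera in the world. Camera axes: x right, y down, z forward; pixel columns grow to the right and rows downward; lengths in m; the calibration is good to about 2 mm. A picture is of the moment at which its call begins. There is no depth.
- env.hand_in(): hands the job in, once; it reports no verdict.
The state is a dict: "time": time; "joint_positions": joint angles; "joint_vel": joint speeds; "effort": joint torques, N m; "eef_pos": TCP position; "eef_rot": TCP orientation; "ft_force": force on the tool from outside, world axes, zero at the start; "moment": the same for the moment, N m; "opening": finger opening in m.
Only numpy, scipy, OpenCV 4.12 (cv2) and the standard library are available. Lean on these libraries where they do the work, as an engineer would, in place of code of your own. Each camera call takes 0.05 s, during which the arm holds its last target.

## Working session

There is one attempt and no reset: what is moved stays moved. The work goes in short steps, Python scripts to look and compute and a tool call to move; the robot and the scene stay as the last step left them, time stands still between calls to the robot, and variables do not carry over. Pictures are saved under pics/ and viewed, and the job is handed in when it is done.

Besides the shell and the picture viewer there is one more tool, called after "Emit:" as a command line: name --argument value ..., lists and objects as JSON in quotes. servo_tool: Moves the arm, as the interface text tells. Its arguments: {"type":"object","properties":{"increments":{"type":"string"},"grip":{"type":"number"},"squeeze":{"type":"number"}},"required":["increments"]}

```bash
mkdir -p pics
cat > h.py <<'E'
import numpy as np, cv2, pickle
from scipy.spatial.transform import Rotation as R
from workcell import env
def cap(n,f):
    c=env.capture(n); cv2.imwrite(f'pics/{f}.png',c['pixels'][:,:,::-1]); pickle.dump(c,open(f'pics/{f}.pkl','wb')); return c
def load(f): return pickle.load(open(f'pics/{f}.pkl','rb'))
def rotm(c):
    r=np.array(c['rotation'],float)
    return r if r.shape==(3,3) else R.from_quat(r).as_matrix()
def proj(c,P):
    r=rotm(c); t=-r.T@np.array(c['xyz'])
    return cv2.projectPoints(np.atleast_2d(np.array(P,float)),cv2.Rodrigues(r.T)[0],t,np.array(c['camera_matrix']),np.array(c['distortion'],float))[0][:,0]
def onz(c,px,z):
    u=cv2.undistortPoints(np.array(px,float).reshape(-1,1,2),np.array(c['camera_matrix']),np.array(c['distortion'],float))[:,0]
    d=np.c_[u,np.ones(len(u))]@rotm(c).T; o=np.array(c['xyz'])
    return o+d*((np.array(z)-o[2])/d[:,2])[:,None]
def crop(f,x0,y0,x1,y1,s,o):
    i=cv2.imread(f'pics/{f}.png')[y0:y1,x0:x1]; cv2.imwrite(f'pics/{o}.png',cv2.resize(i,None,fx=s,fy=s,interpolation=cv2.INTER_CUBIC))
E
python3 - <<'E'
from h import *
o=env.get_obs(); print(o)
for n in('scene','top','wrist'):
    c=cap(n,n+'0'); print(n,c['xyz'],np.round(rotm(c),3).tolist(),c['camera_matrix'],c['distortion'])
E
```

```text
{'time': 0.0, 'joint_positions': array([-1.32251612e+00,  2.07403877e-01,  1.54292923e+00, -9.58006661e-06,
        1.39348421e+00, -1.50493577e-01]), 'joint_vel': array([ 0.00118035,  0.00198084, -0.00027019, -0.0008107 ,  0.0003941 ,
       -0.00079855]), 'effort': array([ 2.96222297e-04, -3.70879734e+01, -2.81417978e+01,  6.98139891e-02,
        3.62838374e-02, -1.91240229e-04]), 'eef_pos': array([ 0.22306628, -0.52913982,  0.21831165]), 'eef_rot': array([-0.14009779,  0.69388261, -0.69231174,  0.14001425]), 'ft_force': array([-0.86991791,  0.02924627, -0.22481078]), 'moment': array([ 0.01221794, -0.05898845,  0.00077318]), 'opening': 0.09416533976468476}
scene [ 1.09033224 -0.62354375  0.84219517] [[0.776, 0.438, -0.455], [0.631, -0.526, 0.57], [0.01, -0.729, -0.685]] [[393.62360588   0.         254.88523129]
 [  0.         393.62360588 187.3679616 ]
 [  0.           0.           1.        ]] [-0.06702089  0.          0.          0.          0.        ]
top [ 0.42085375 -0.00121652  1.0373003 ] [[-0.016, -0.982, 0.187], [-1.0, 0.014, -0.015], [0.012, -0.188, -0.982]] [[366.29113295   0.         255.82781331]
 [  0.         366.29113295 192.50649853]
 [  0.           0.           1.        ]] [-0.03087337  0.          0.          0.          0.        ]
wrist [ 0.28338443 -0.50543541  0.38493569] [[0.388, -0.897, -0.211], [-0.921, -0.379, -0.087], [-0.002, 0.229, -0.974]] [[321.41385771   0.         251.39696229]
 [  0.         321.41385771 189.46584827]
 [  0.           0.           1.        ]] [0.02784976 0.         0.         0.         0.        ]
```

View pics/scene0.png

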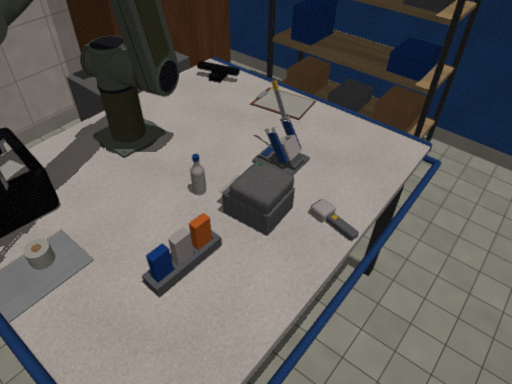

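View pics/top0.png

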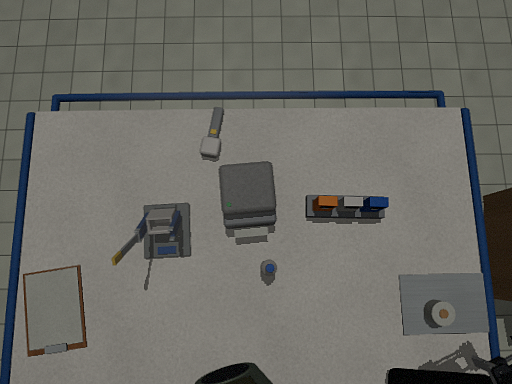

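View pics/wrist0.png

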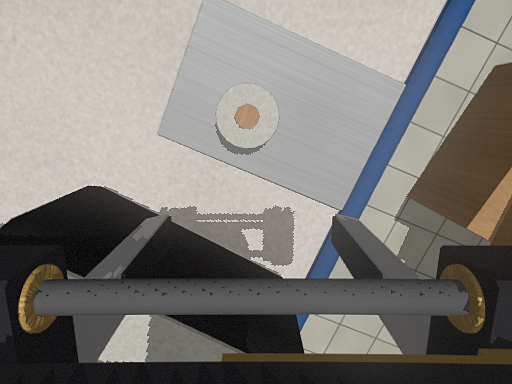

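Run:
```python
from h import *
crop('top0',290,170,400,240,7,'c_rack_top')
crop('top0',100,180,220,300,5,'c_dock_top')
crop('scene0',240,70,330,190,5,'c_dock_sc')
crop('scene0',130,200,240,300,6,'c_rack_sc')
```

```text
(no output)
```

View pics/c_rack_top.png

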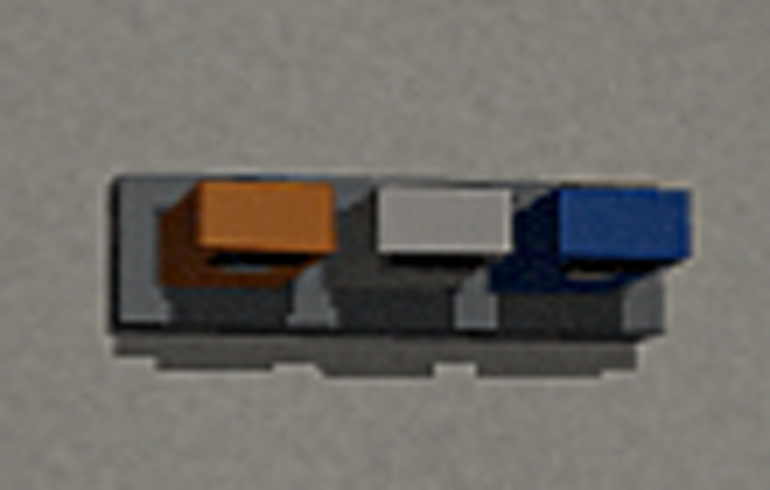

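View pics/c_dock_top.png

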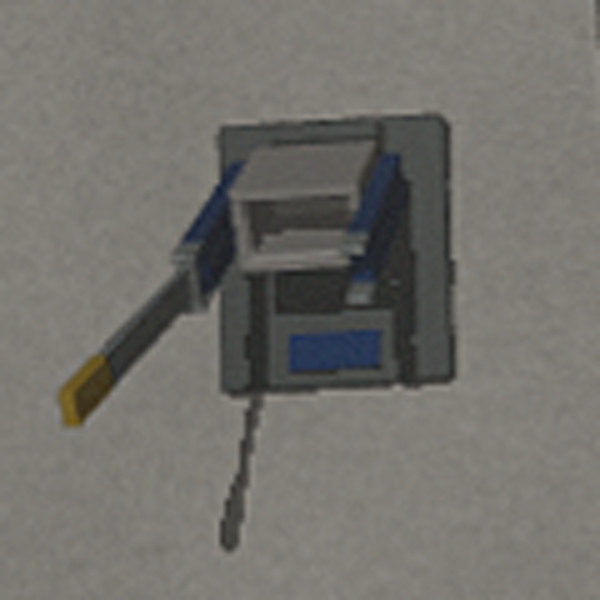

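View pics/c_dock_sc.png

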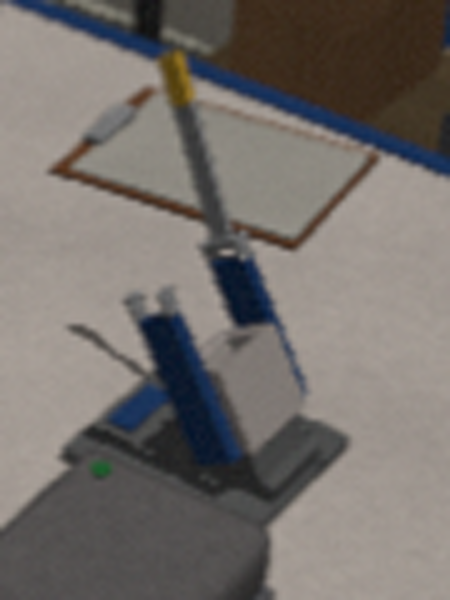

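View pics/c_rack_sc.png

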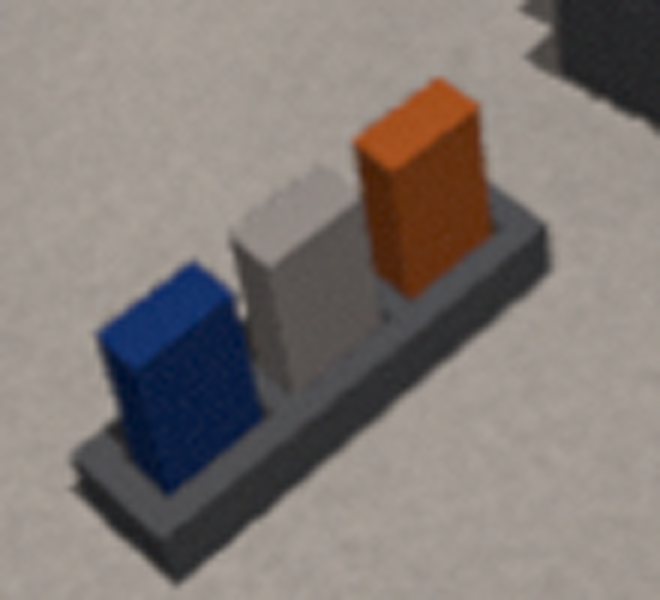

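```bash
cat > fit.py <<'E'
from h import *
from scipy.optimize import least_squares
def up(pts,s,x0,y0): return (np.array(pts,float)+.5)/s-.5+[x0,y0]
def pose2(p,P,z0): 
    return R.from_euler('z',p[2]).apply(P)+[p[0],p[1],z0]
def Tcr(p): # x y z yaw
    return R.from_euler('z',p[3])*R.from_euler('y',-np.pi/6), np.array(p[:3])
E
python3 - <<'E'
from fit import *
o=env.get_obs(); print(R.from_quat(o['eef_rot']).as_matrix().round(3).tolist())
t=load('top0'); s=load('scene0')
pt=up([(560,189),(690,189),(691,261),(558,259)],7,290,170)
ps=up([(193,263),(237,297),(140,369),(100,335)],6,130,200)
h=np.array([(13,25,105),(13,-25,105),(-13,-25,105),(-13,25,105)])/1e3  # top: TL=+x+y,TR=+x-y,BR,BL
hs=np.array([(-13,25,105),(13,25,105),(13,-25,105),(-13,-25,105)])/1e3
print('scene guess', onz(s,ps,[.115]*4).round(3).tolist()); print(onz(t,pt,[.115]*4).round(3).tolist())
# rack corners
rt=up([(115,178),(112,325),(665,328)],7,290,170); print('rack',onz(t,rt,[.035]*3).round(3).tolist())
rs=up([(75,462),(178,540),(548,232)],6,130,200); print('rack s',onz(s,rs,[.035]*3).round(3).tolist())
E
```

```text
[[-0.922, -0.0, 0.388], [-0.388, 0.002, -0.922], [-0.0, -1.0, -0.002]]
scene guess [[0.56, -0.307, 0.115], [0.586, -0.307, 0.115], [0.584, -0.354, 0.115], [0.56, -0.353, 0.115]]
[[0.582, -0.308, 0.115], [0.581, -0.357, 0.115], [0.555, -0.355, 0.115], [0.556, -0.305, 0.115]]
rack [[0.603, -0.156, 0.035], [0.544, -0.153, 0.035], [0.539, -0.373, 0.035]]
rack s [[0.543, -0.371, 0.035], [0.603, -0.369, 0.035], [0.609, -0.161, 0.035]]
```

```bash
cat > fd.py <<'E'
from fit import *
t=load('top0'); s=load('scene0')
# strap tab, rim corners, dock plate in top
tp={ (-23,33,54):(238,270),(-23,-33,54):(361,263),(23,33,54):(232,197),(23,-33,54):(363,192)}
def res(p,full=False):
    Rc,o=Tcr(p); out=[]
    P=np.array(list(tp))/1e3
    out.append(proj(t,Rc.apply(P)+o)-up(list(tp.values()),5,100,180))
    c,sn=np.cos(p[4]),np.sin(p[4])
    tip=Rc.apply([0,.042-.125*c,.110+.125*sn])+o
    hin=Rc.apply([0,.042,.110])+o
    out.append(proj(t,[tip])-up([(68,413)],5,100,180))
    out.append(proj(s,[tip])-up([(172,54)],5,240,70))
    out.append(proj(s,[hin])-up([(226,243)],5,240,70))
    out.append(proj(t,[hin])-up([(195,272)],5,100,180))
    pr=Rc.apply([0,-.040,.117])+o
    out.append(proj(s,[pr])-up([(151,294)],5,240,70))
    e=np.vstack(out)
    return e if full else e.ravel()
r=least_squares(res,[.5,.3,.05,0,1.8],loss='soft_l1')
print(r.x.round(4)); print(res(r.x,True).round(1).tolist())
d=up([(220,127),(445,115),(452,380),(225,393)],5,100,180); print('dock',onz(t,d,[.012]*4).round(3).tolist())
E
python3 fd.py
```

```text
[0.5458 0.2363 0.0406 0.0208 1.7149]
[[0.6, 0.2], [1.3, 0.8], [-0.4, -1.4], [-1.0, -1.3], [-0.2, -1.1], [-0.4, 0.3], [-0.3, 0.5], [-1.3, 1.4], [-1.2, -0.3]]
dock [[0.585, 0.301, 0.012], [0.59, 0.174, 0.012], [0.442, 0.168, 0.012], [0.436, 0.293, 0.012]]
```

Emit:
servo_tool --increments "-1 0 -0.1 0 -1.3 0;-2 0 -0.2 0 -2.6 0;-3 0 -0.35 0 -4 0;-4 0 -0.5 0 -5.3 0;-5 0 -0.6 0 -6.6 0;-6 0 -0.7 0 -8 0;-7 0 -0.85 0 -9.3 0;-8 0 -0.95 0 -10.6 0;-9 0 -1.1 0 -12 0;-9.93 0 -1.19 0 -13.2 0;-9.93 0 -1.19 0 -13.2 0;-9.93 0 -1.19 0 -13.2 0" --grip 1 --squeeze 25

```text
time: 1.65
eef_pos: [0.5701, -0.3319, 0.2189]
eef_rot: [-0.495, 0.506, -0.505, 0.494]
ft_force: [0.1, 0.0, 0.8]
opening: 0.0941
```

Run:
```python
from h import *
o=env.get_obs(); print(o['time'],o['eef_pos'],R.from_quat(o['eef_rot']).as_matrix().round(3).tolist(),o['joint_positions'].round(2))
c=cap('wrist','wrist1')
cap('scene','scene1')
```

```text
1.65 [ 0.57013175 -0.33188858  0.21886597] [[-0.021, -0.001, 1.0], [-1.0, 0.0, -0.021], [-0.0, -1.0, -0.001]] [-0.66  0.39  1.31 -0.    1.44 -0.64]
```

View pics/wrist1.png

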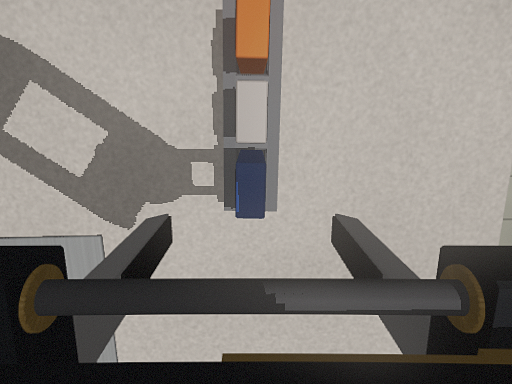

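Run:
```python
from h import *
crop('wrist1',205,135,295,235,6,'c1')
c=load('wrist1'); x,y,yw=.5705,-.331,-.022
for dz in(.115,.035):
  P=R.from_euler('z',yw).apply(np.array([(13,25,0),(13,-25,0),(-13,-25,0),(-13,25,0)])/1e3)+[x,y,dz]
  print(((proj(c,P)-[205,135]+.5)*6-.5).round(0).tolist())
```

```text
[[380.0, 157.0], [376.0, 495.0], [199.0, 495.0], [196.0, 157.0]]
[[359.0, 95.0], [356.0, 362.0], [217.0, 362.0], [216.0, 94.0]]
```

View pics/c1.png

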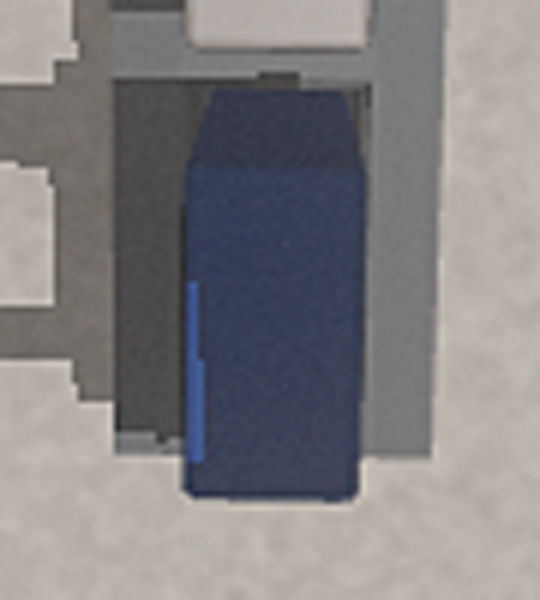

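Emit:
servo_tool --increments "0 0.4 -0.03 0 0 0;0 0.9 -0.03 0 0 0;0 1.4 -0.03 0 0 0;0 1.9 -0.03 0 0 0;0 2.4 -0.03 0 0 0;0 2.8 -0.03 0 0 0;0 3.05 -0.03 0 0 0;0 3.15 -0.03 0 0 0;0 3.15 -0.03 0 0 0"

```text
time: 2.88
eef_pos: [0.5698, -0.3319, 0.0937]
eef_rot: [0.495, -0.505, 0.505, -0.495]
ft_force: [0.3, -0.4, 0.8]
opening: 0.0942
```

Emit:
servo_tool --increments "0 0 0 0 0 0;0 0 0 0 0 0;0 0 0 0 0 0;0 0 0 0 0 0;0 0 0 0 0 0;0 0 0 0 0 0" --grip -1 --squeeze 25

```text
time: 3.62
eef_pos: [0.5696, -0.3318, 0.0934]
eef_rot: [-0.495, 0.505, -0.505, 0.495]
ft_force: [-0.4, -0.3, -0.0]
opening: 0.0373
```

Emit:
servo_tool --increments "0 0 0 0 0 0;0 0 0 0 0 0;0 0 0 0 0 0;0 0 0 0 0 0"

```text
time: 4.12
eef_pos: [0.5696, -0.3318, 0.0934]
eef_rot: [-0.495, 0.505, -0.505, 0.495]
ft_force: [-0.5, -1.1, 0.1]
opening: 0.026
```

Emit:
servo_tool --increments "0 -0.4 0 0 0 0;0 -1.2 0 0 0 0;0 -2.2 0 0 0 0;0 -3.2 0 0 0 0;0 -4.2 0 0 0 0;-0.6 -5 -0.2 0 0 0;-1.7 -5 -0.5 0 0 0;-2.9 -5 -0.8 0 0 0;-4.1 -5 -1.1 0 0 0;-5.3 -5 -1.4 0 0 0;-6.5 -5 -1.8 0 0 0;-7.7 -5 -2.1 0 0 0;-8.9 -5 -2.4 0 0 0;-10 -5 -2.7 0 0 0;-10.9 -5 -3 0 0 0;-11.6 -5 -3.2 0 0 0;-11.9 -5 -3.26 0 0 0;-11.9 -5 -3.26 0 0 0;-11.9 -5 -3.26 0 0 0"

```text
time: 6.5
eef_pos: [0.4491, 0.1459, 0.2936]
eef_rot: [0.495, -0.505, 0.505, -0.495]
ft_force: [-0.4, -0.2, -1.6]
opening: 0.0258
```

Run:
```python
from h import *
o=env.get_obs(); print(o['time'],o['eef_pos'],R.from_quat(o['eef_rot']).as_matrix().round(3).tolist(),o['joint_positions'].round(2),o['opening'])
c=cap('wrist','wrist2'); print(c['xyz'])
cap('scene','scene2');cap('top','top2')
crop('scene2',200,60,340,180,5,'c2s')
```

```text
6.5 [0.44914663 0.14589239 0.29362068] [[-0.021, 0.0, 1.0], [-1.0, -0.001, -0.021], [0.001, -1.0, 0.0]] [ 0.13 -0.07  1.68 -0.    1.53  0.15] 0.02576169959205765
[0.45003611 0.21034041 0.46007435]
```

View pics/wrist2.png

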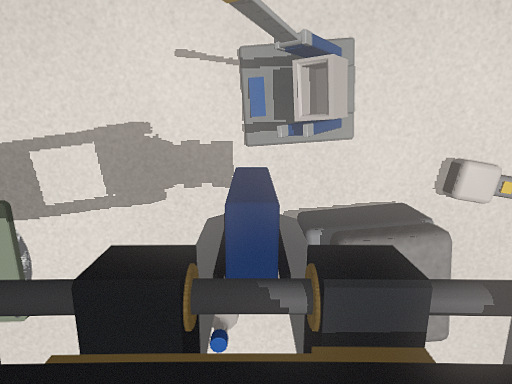

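View pics/c2s.png

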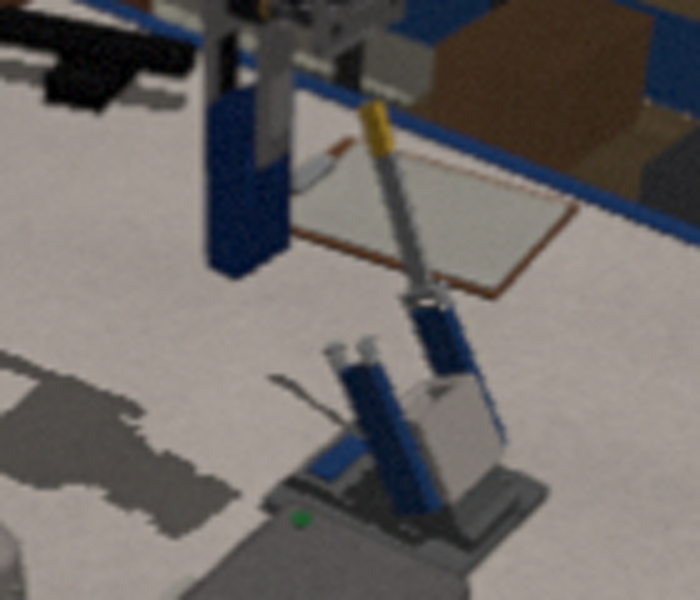

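Run:
```python
from h import *
crop('wrist2',220,0,370,150,5,'c2w')
```

```text
(no output)
```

View pics/c2w.png

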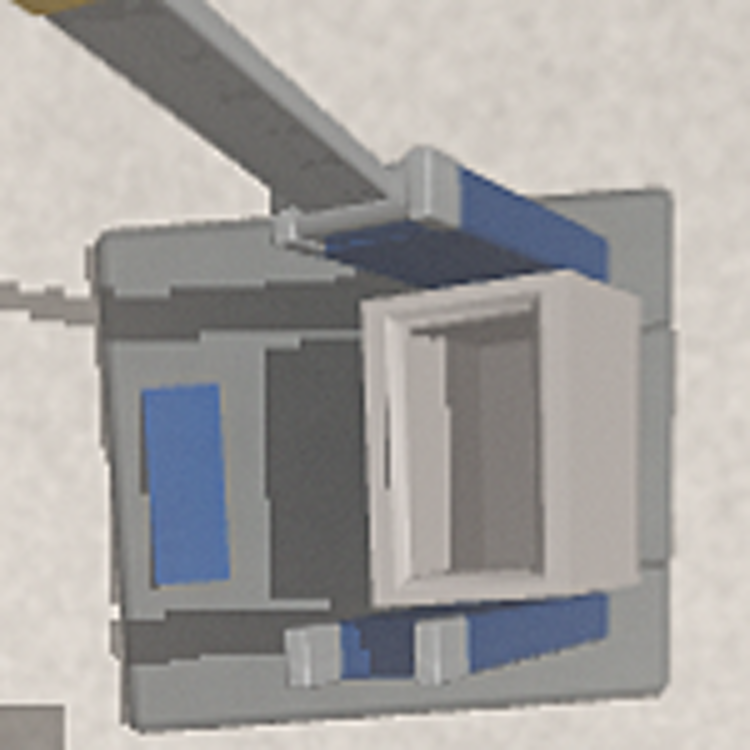

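```bash
cat > fd2.py <<'E'
from fit import *
import fd
w=load('wrist2'); W=lambda a:up(a,5,220,0)
rim={(-23,33,54):(362,300),(-23,-33,54):(374,606),(23,33,54):(565,271),(23,-33,54):(548,599)}
plate=[(.075,.065,.012),(.075,-.065,.012),(-.075,-.065,.012),(-.075,.065,.012)]
ppx=[(672,188),(667,697),(130,731),(97,236)]
def line(c,P,Q,a,b):
    pq=proj(c,[P,Q]); a,b=np.array(a),np.array(b); n=np.array([-(b-a)[1],(b-a)[0]]); n/=np.linalg.norm(n)
    return (pq-a)@n
def res(p,d=0):
    Rc,o=Tcr(p); C=lambda P:Rc.apply(np.array(P,float)/1e3)+o
    e1=proj(w,C(list(rim)))-W(list(rim.values()))
    e2=proj(w,pose2([p[5],p[6],p[3]],np.array(plate),0))-W(ppx)
    c,s=np.cos(p[4]),np.sin(p[4])
    # strap local: radial (0,-c,s), outward normal of the inner face (0,-s,-c)
    S=lambda x,r,t:[x,42-r*c-t*s,110+r*s-t*c]
    L=W([(50,12),(268,188),(165,5),(385,195)])
    e3=line(w,*C([S(-9,20,2.5),S(-9,90,2.5)]),L[0],L[1]); e4=line(w,*C([S(9,20,2.5),S(9,90,2.5)]),L[2],L[3])
    e5=.4*fd.res(p[:5])
    if d: print(e1.round(1).tolist(),e2.round(1).tolist(),e3.round(1),e4.round(1),(e5/.4).round(1))
    return np.r_[e1.ravel(),e2.ravel(),e3,e4,e5]
if __name__=='__main__':
    r=least_squares(res,[.546,.236,.041,.02,1.71,.513,.234],loss='soft_l1'); print(r.x.round(4)); res(r.x,1)
    y=r.x[3]; print('cradle in dock',R.from_euler('z',-y).apply(np.r_[r.x[:2]-r.x[5:7],r.x[2]]))
    c=w; Rc,o=Tcr(r.x)
    print('prongs px',((proj(c,Rc.apply(np.array([(-11,-40,117),(11,-40,117)])/1e3)+o)-[220,0]+.5)*5).round())
E
python3 fd2.py
```

```text
[0.5458 0.2363 0.0406 0.0208 1.7149]
[[0.6, 0.2], [1.3, 0.8], [-0.4, -1.4], [-1.0, -1.3], [-0.2, -1.1], [-0.4, 0.3], [-0.3, 0.5], [-1.3, 1.4], [-1.2, -0.3]]
dock [[0.585, 0.301, 0.012], [0.59, 0.174, 0.012], [0.442, 0.168, 0.012], [0.436, 0.293, 0.012]]
[0.5448 0.2364 0.0392 0.0409 1.738  0.5123 0.2342]
[[-0.2, 0.6], [-0.8, -0.3], [-0.0, 0.2], [3.4, -0.8]] [[1.2, -0.1], [0.5, 0.7], [-0.7, 0.8], [-0.9, -1.4]] [0.4 1.4] [-0.3 -1.5] [ 1.1  0.9  1.7  0.9 -0.3 -0.7 -0.9 -1.  -0.2 -0.2 -0.8  0.6 -1.   0.8
 -0.7  2.2 -1.4  0.2]
cradle in dock [0.03253013 0.00089319 0.03922808]
prongs px [[304. 654.]
 [408. 651.]]
```

```bash
cat > go.py <<'E'
from fit import *
P=None
def inc(cr,pt,extra=0.0):
    """cradle-frame TCP target (mm) -> final row"""
    o=env.get_obs(); Rc,org=Tcr(cr)
    Rt0=R.from_quat(o['eef_rot'])
    M=Rc.as_matrix(); Rt=R.from_matrix(np.c_[-M[:,1],-M[:,2],M[:,0]])
    tgt=Rc.apply(np.array(pt)/1e3)+org
    d=Rt0.inv().apply(tgt-o['eef_pos'])/.04
    rv=np.degrees((Rt0.inv()*Rt).as_rotvec())/5
    print('tgt',tgt.round(4),'row',d.round(3),rv.round(2))
def now(cr):
    o=env.get_obs(); Rc,org=Tcr(cr); print('tcp in cradle mm',(Rc.inv().apply(o['eef_pos']-org)*1e3).round(1), 'opening',o['opening'],'F',o['ft_force'].round(1),'t',o['time'])
    M=Rc.as_matrix(); Rt=R.from_matrix(np.c_[-M[:,1],-M[:,2],M[:,0]])
    print('rot err deg',np.degrees((R.from_quat(o['eef_rot']).inv()*Rt).as_rotvec()).round(2))
E
sed -i "s/(548,599)}/(565,598)}/; s/e5=.4/e6=proj(w,C([(11,-40,117)]))-W([(415,655)]); e5=.4/; s/e3,e4,e5\]/e3,e4,e5,e6.ravel()]/" fd2.py
python3 fd2.py | tail -n +4
python3 - <<'E'
from go import *
inc([.545,.2365,.0395,.038],[0,0,248]); inc([.545,.2365,.0395,.038],[0,0,300])
E
```

```text
[0.5451 0.2363 0.0404 0.046  1.7407 0.5123 0.234 ]
[[0.1, 0.8], [-0.3, 0.0], [0.4, 0.1], [0.7, -0.5]] [[0.8, -0.3], [0.7, 0.6], [-0.5, 1.2], [-1.2, -1.0]] [0.5 1.5] [-0.4 -1.5] [ 1.1  0.8  1.7  0.7 -0.3 -0.8 -0.9 -1.3 -0.2 -0.2 -0.8  0.3 -1.   0.6
 -0.7  2.1 -1.4 -0. ]
cradle in dock [0.03293305 0.00075295 0.04039087]
prongs px [[307. 657.]
 [412. 653.]]
tgt [0.4211 0.2318 0.2543] row [-2.132  0.978 -0.747] [ 6.   -0.67  0.18]
tgt [0.3951 0.2308 0.2993] row [-2.093 -0.148 -1.396] [ 6.   -0.67  0.18]
```

Emit:
servo_tool --increments "-0.3 0.1 -0.1 0.8 -0.1 0;-0.6 0.25 -0.2 1.7 -0.2 0.05;-0.9 0.4 -0.3 2.6 -0.3 0.1;-1.2 0.55 -0.42 3.5 -0.4 0.1;-1.5 0.7 -0.53 4.4 -0.5 0.15;-1.8 0.83 -0.64 5.2 -0.65 0.18;-2.05 0.95 -0.72 5.8 -0.73 0.18;-2.13 0.98 -0.75 6 -0.73 0.18;-2.13 0.98 -0.75 6 -0.73 0.18;-2.13 0.98 -0.75 6 -0.73 0.18"

```text
time: 7.9
eef_pos: [0.4213, 0.2323, 0.2549]
eef_rot: [-0.361, 0.345, -0.599, 0.626]
ft_force: [-0.6, -0.5, -0.6]
opening: 0.0259
```

Run:
```python
from go import *
cr=[.5451,.2363,.0402,.044]
now(cr); inc(cr,[0,36,248])
cap('scene','scene3'); cap('top','top3'); cap('wrist','wrist3')
crop('scene3',220,60,330,170,6,'c3s')
```

```text
tcp in cradle mm [1.000e-01 1.400e+00 2.479e+02] opening 0.02587614178621302 F [-0.6 -0.5 -0.6] t 7.9
rot err deg [-0.04  0.02  0.06]
tgt [0.4196 0.2668 0.255 ] row [-0.864 -0.003 -0.002] [-0.01  0.    0.01]
```

View pics/wrist3.png

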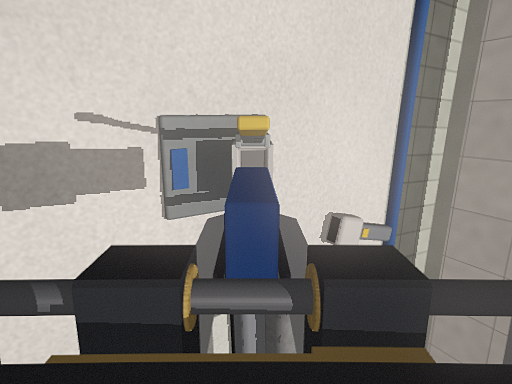

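View pics/c3s.png

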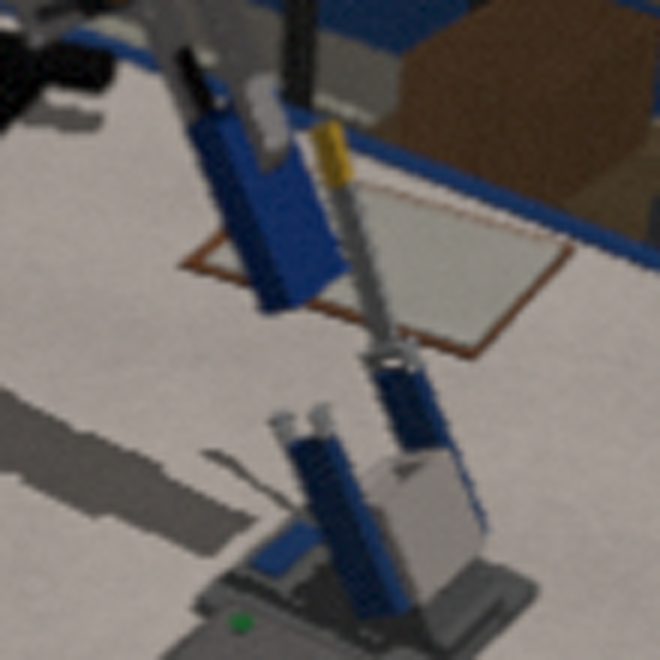

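Emit:
servo_tool --increments "-0.25 0 0 0 0 0;-0.5 0 0 0 0 0;-0.7 0 0 0 0 0;-0.87 0 0 0 0 0;-0.87 0 0 0 0 0;-0.87 0 0 0 0 0;-0.5 0 0 0 0 0;-0.1 0 0 0 0 0;0.04 0 0 0 0 0;0.04 0 0 0 0 0;0.04 0 0 0 0 0"

```text
time: 9.43
eef_pos: [0.4207, 0.2313, 0.2544]
eef_rot: [-0.362, 0.345, -0.599, 0.626]
ft_force: [0.0, -0.5, -1.4]
opening: 0.0258
```

Run:
```python
from go import *
cr=[.5451,.2363,.0402,.044]
now(cr); inc(cr,[0,0,143])
cap('scene','scene4'); c=cap('wrist','wrist4')
Rc,o=Tcr(cr)
for th in(1.74,1.8,1.9,2.0):
  q=[[x,42-125*np.cos(th),110+125*np.sin(th)] for x in(-9,9)]
  print(th,proj(c,Rc.apply(np.array(q)/1e3)+o).round(1).tolist(), proj(load('scene4'),Rc.apply(np.array(q)/1e3)+o).round(1).tolist())
crop('scene4',220,60,330,170,6,'c4s')
crop('wrist4',200,90,300,190,6,'c4w')
```

```text
tcp in cradle mm [ -0.7   0.4 247.8] opening 0.025812137778819588 F [ 0.  -0.5 -1.4] t 9.425
rot err deg [-0.03  0.07  0.02]
tgt [0.4737 0.2332 0.164 ] row [0.01  2.62  0.016] [-0.01  0.01  0.  ]
1.74 [[236.4, 117.3], [269.1, 117.4]] [[271.1, 81.3], [275.3, 80.2]]
1.8 [[236.4, 103.5], [269.2, 103.6]] [[272.6, 80.8], [276.8, 79.7]]
1.9 [[236.4, 81.0], [269.2, 81.0]] [[275.2, 80.4], [279.3, 79.3]]
2.0 [[236.6, 59.7], [269.1, 59.7]] [[277.7, 80.4], [281.9, 79.3]]
```

View pics/c4w.png

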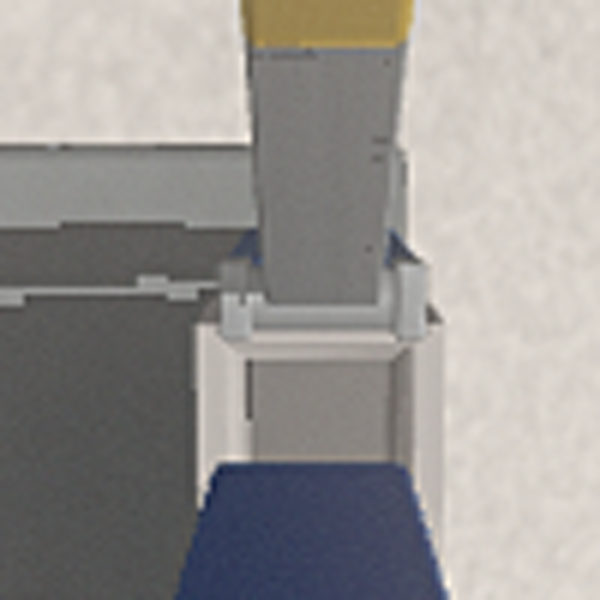

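View pics/c4s.png

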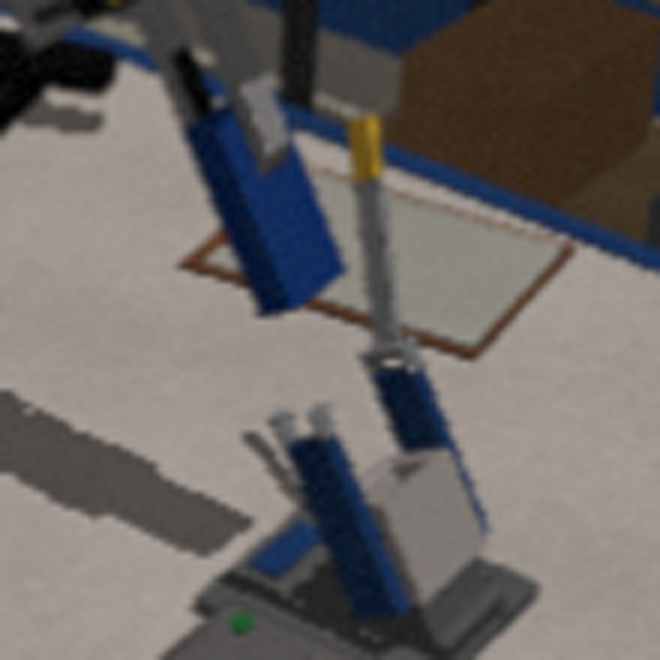

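Run:
```python
from go import *
cr=[.5451,.2363,.0402,.044]; c=load('wrist4'); Rc,o=Tcr(cr)
def q(P): print(((proj(c,Rc.apply(np.array(P,float)/1e3)+o)-[200,90]+.5)*6-.5).round().tolist())
q([(-23,33,54),(23,33,54)]); q([(-9,42-91*np.cos(1.95)-3,110+91*np.sin(1.95)),(9,42-91*np.cos(1.95)-3,110+91*np.sin(1.95))])
q([(-13.7,25.4,164.4),(12.3,25.4,164.4)])
```

```text
[[191.0, 322.0], [439.0, 323.0]]
[[236.0, 73.0], [400.0, 73.0]]
[[211.0, 456.0], [410.0, 457.0]]
```

Emit:
servo_tool --increments "0 0.3 0.03 0 0 0;0 0.8 0.03 0 0 0;0 1.3 0.03 0 0 0;0 1.8 0.03 0 0 0;0 2.2 0.03 0 0 0;0 2.5 0.03 0 0 0;0 2.65 0.03 0 0 0;0 2.65 0.03 0 0 0;0 2.65 0.03 0 0 0"

```text
time: 10.65
eef_pos: [0.4748, 0.2335, 0.1637]
eef_rot: [-0.361, 0.345, -0.599, 0.626]
ft_force: [0.1, -0.8, -1.2]
opening: 0.0255
```

Run:
```python
from go import *
cr=[.5451,.2363,.0402,.044]
now(cr); inc(cr,[.6,0,125])
cap('scene','scene5'); c=cap('wrist','wrist5')
crop('scene5',250,90,320,160,8,'c5s')
crop('wrist5',190,90,310,190,6,'c5w')
Rc,o=Tcr(cr)
print(((proj(c,Rc.apply(np.array([(-23,33,54),(23,33,54),(-13,25,59),(13,25,59)])/1e3)+o)-[190,90]+.5)*6-.5).round().tolist())
```

```text
tcp in cradle mm [  0.8   0.3 142.1] opening 0.0255371460897315 F [ 0.1 -0.8 -1.2] t 10.65
rot err deg [-0.06  0.07  0.02]
tgt [0.4832 0.2336 0.1488] row [ 0.006  0.427 -0.006] [-0.01  0.01  0.  ]
[[189.0, 392.0], [536.0, 392.0], [263.0, 458.0], [462.0, 458.0]]
```

View pics/c5w.png

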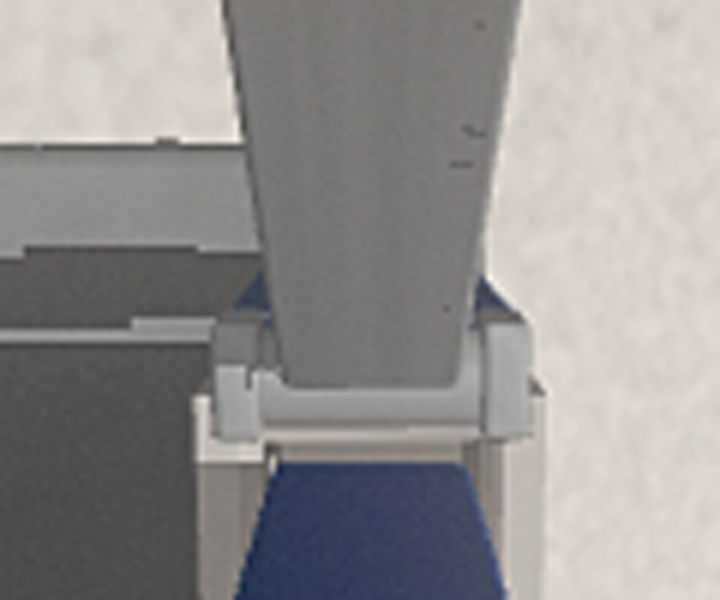

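View pics/c5s.png

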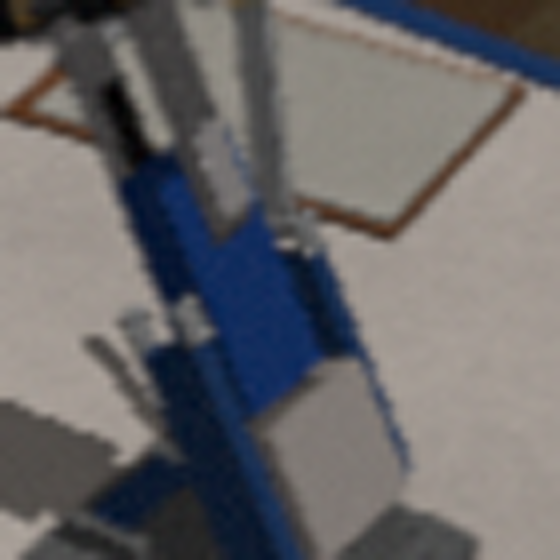

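Emit:
servo_tool --increments "0 0.1 0 0 0 0;0 0.2 0 0 0 0;0 0.3 0 0 0 0;0 0.4 0 0 0 0;0 0.5 0 0 0 0;0 0.5 0 0 0 0"

```text
time: 11.5
eef_pos: [0.4846, 0.2336, 0.1453]
eef_rot: [-0.362, 0.345, -0.599, 0.626]
ft_force: [0.4, 0.3, -1.3]
opening: 0.0258
```

Run:
```python
from go import *
now([.5451,.2363,.0402,.044])
```

```text
tcp in cradle mm [ 1.000e-01 -1.000e-01  1.213e+02] opening 0.025814699276807584 F [ 0.4  0.3 -1.3] t 11.5
rot err deg [0.03 0.08 0.06]
```

Emit:
servo_tool --increments "0 0.1 0 0 0 0;0 0.2 0 0 0 0;0 0.3 0 0 0 0;0 0.4 0 0 0 0;0 0.5 0 0 0 0;0 0.6 0 0 0 0;0 0.7 0 0 0 0;0 0.78 0 0 0 0;0 0.85 0 0 0 0;0 0.85 0 0 0 0"

```text
time: 12.75
eef_pos: [0.5015, 0.2343, 0.116]
eef_rot: [-0.362, 0.345, -0.599, 0.626]
ft_force: [0.7, 0.7, -0.7]
opening: 0.026
```

Run:
```python
from go import *
now([.5451,.2363,.0402,.044])
```

```text
tcp in cradle mm [ 0.1 -0.1 87.5] opening 0.025975048158098587 F [ 0.7  0.7 -0.7] t 12.75
rot err deg [0.02 0.08 0.05]
```

Nearly home; creep down and feel for the floor.

Emit:
servo_tool --increments "0 0.03 0 0 0 0;0 0.06 0 0 0 0;0 0.09 0 0 0 0;0 0.11 0 0 0 0;0 0.12 0 0 0 0;0 0.12 0 0 0 0"

```text
time: 13.5
eef_pos: [0.5032, 0.2344, 0.1139]
eef_rot: [-0.362, 0.345, -0.599, 0.625]
ft_force: [-16.7, -4.0, 18.5]
opening: 0.0259
```

Run:
```python
from go import *
now([.5451,.2363,.0402,.044])
c=cap('wrist','wrist6');cap('scene','scene6')
crop('scene6',250,90,320,160,8,'c6s')
```

```text
tcp in cradle mm [ 0.5 -0.  84.7] opening 0.025901074927449638 F [-16.7  -4.   18.5] t 13.5
rot err deg [0.   0.08 0.09]
```

View pics/c6s.png

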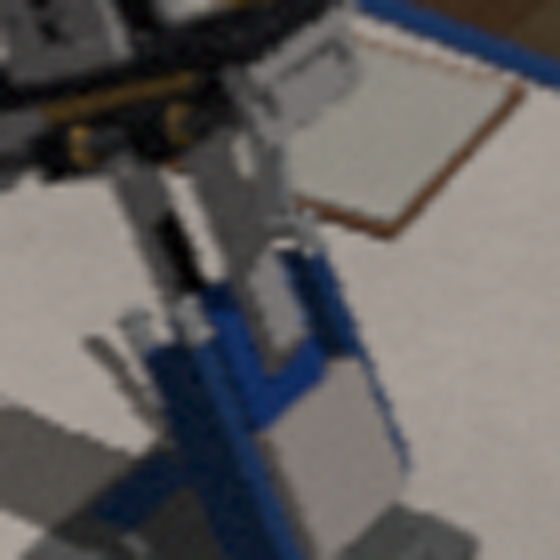

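Emit:
servo_tool --increments "0 -0.04 0 0 0 0;0 -0.04 0 0 0 0;0 -0.04 0 0 0 0;0 -0.04 0 0 0 0;0 -0.04 0 0 0 0;0 -0.04 0 0 0 0" --grip 0.2

```text
time: 14.35
eef_pos: [0.5032, 0.2344, 0.1134]
eef_rot: [-0.362, 0.345, -0.599, 0.626]
ft_force: [0.1, 0.4, 0.2]
opening: 0.0565
```

Run:
```python
from go import *
cr=[.5451,.2363,.0402,.044]
now(cr); inc(cr,[.5,0,260])
```

```text
tcp in cradle mm [ 0.3 -0.  84.4] opening 0.05649558771892454 F [0.1 0.4 0.2] t 14.35
rot err deg [-0.    0.07  0.05]
tgt [0.4157 0.2306 0.2656] row [ 3.00e-03 -4.39e+00  5.00e-03] [-0.    0.01  0.01]
```

Emit:
servo_tool --increments "0 -0.3 0 0 0 0;0 -0.8 0 0 0 0;0 -1.6 0 0 0 0;0 -2.5 0 0 0 0;0 -3.4 0 0 0 0;0 -4.2 0 0 0 0;0 -4.7 0 0 0 0;-0.7 -4.8 0 0 0 0;-1.6 -4.8 0 0 0 0;-2.5 -4.8 0 0 0 0;-2.9 -4.8 0 0 0 0;-2.9 -4.8 0 0 0 0;-2.9 -4.8 0 0 0 0"

```text
time: 15.98
eef_pos: [0.4019, 0.3453, 0.2795]
eef_rot: [-0.362, 0.345, -0.599, 0.625]
ft_force: [-0.2, -0.1, 0.6]
opening: 0.0561
```

Run:
```python
from go import *
cr=[.5451,.2363,.0402,.044]
now(cr); inc(cr,[.5,112,205])
c=cap('wrist','wrist7');cap('scene','scene7'); cap('top','top7')
crop('scene7',220,60,330,170,6,'c7s')
```

```text
tcp in cradle mm [-1.000e-01  1.152e+02  2.764e+02] opening 0.056124384937501465 F [-0.2 -0.1  0.6] t 15.975
rot err deg [0.01 0.06 0.1 ]
tgt [0.4382 0.3437 0.218 ] row [0.077 1.785 0.014] [0.   0.01 0.02]
```

View pics/wrist7.png

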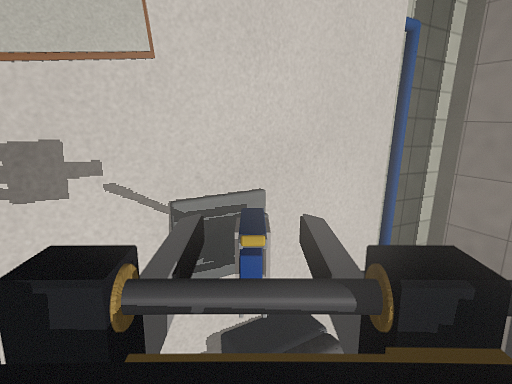

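View pics/c7s.png

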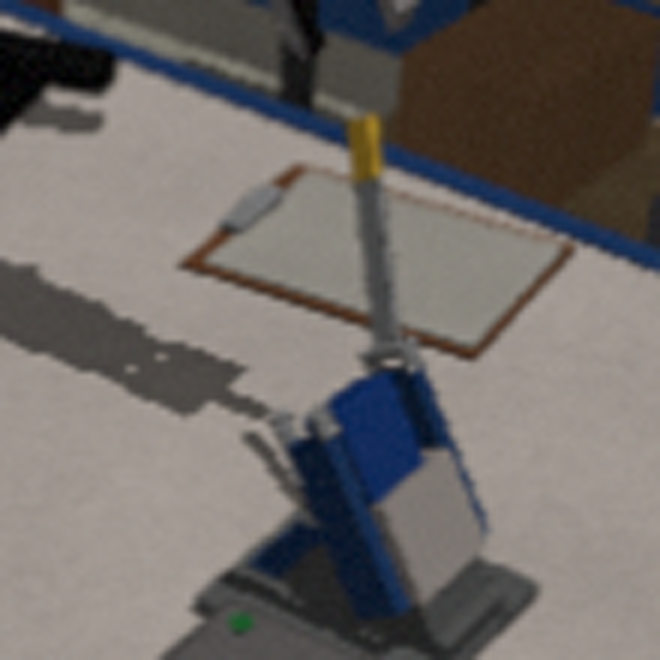

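Emit:
servo_tool --increments "0 0 0 0 0 0;0 0 0 0 0 0;0 0 0 0 0 0;0 0 0 0 0 0;0 0 0 0 0 0;0 0 0 0 0 0;0 0.5 0 0 0 0;0 1 0.01 0 0 0;0 1.5 0.01 0 0 0;0 1.78 0.01 0 0 0;0 1.78 0.01 0 0 0" --grip -1 --squeeze 10

```text
time: 17.5
eef_pos: [0.4378, 0.3474, 0.2172]
eef_rot: [-0.362, 0.345, -0.599, 0.625]
ft_force: [-0.5, 0.1, 0.1]
opening: 0.001
```

Run:
```python
from go import *
cr=[.5451,.2363,.0402,.044]
now(cr)
o=env.get_obs();Rc,org=Tcr(cr); p=Rc.inv().apply(o['eef_pos']-org)*1e3
for th in np.r_[1.9:.0:-.1,0.0]:
    r=112; c,s=np.cos(th),np.sin(th)
    cy,cz=42-r*c+4*s,110+r*s+4*c
    y,z=cy+8,cz+14
    print(round(th,2),round(-(y-p[1])/40,2),round(-(z-p[2])/40,2))
c=cap('wrist','wrist8')
```

```text
tcp in cradle mm [-1.000e-01  1.157e+02  2.045e+02] opening 0.000987726282940817 F [-0.5  0.1  0.1] t 17.5
rot err deg [0.08 0.09 0.11]
1.9 0.64 -0.6
1.8 0.91 -0.69
1.7 1.18 -0.75
1.6 1.46 -0.78
1.5 1.74 -0.79
1.4 2.02 -0.76
1.3 2.3 -0.71
1.2 2.56 -0.63
1.1 2.82 -0.53
1.0 3.07 -0.4
0.9 3.31 -0.24
0.8 3.52 -0.07
0.7 3.72 0.13
0.6 3.9 0.35
0.5 4.05 0.58
0.4 4.18 0.83
0.3 4.29 1.09
0.2 4.37 1.36
0.1 4.42 1.63
0.0 4.44 1.91
```

View pics/wrist8.png

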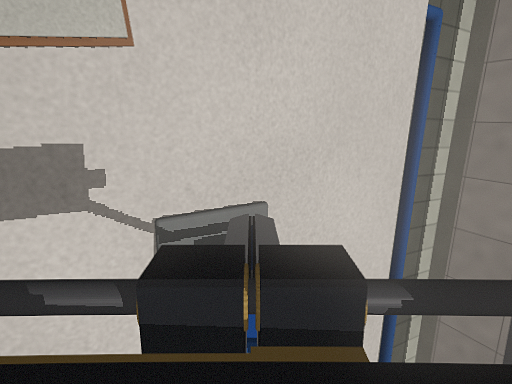

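Emit:
servo_tool --increments "0.3 -0.3 0 0 0 0;0.64 -0.6 0 0 0 0;0.91 -0.69 0 0 0 0;1.18 -0.75 0 0 0 0;1.46 -0.78 0 0 0 0;1.74 -0.79 0 0 0 0;2.02 -0.76 0 0 0 0;2.3 -0.71 0 0 0 0;2.56 -0.63 0 0 0 0;2.82 -0.53 0 0 0 0;3.07 -0.4 0 0 0 0;3.31 -0.24 0 0 0 0;3.52 -0.07 0 0 0 0;3.72 0.13 0 0 0 0;3.9 0.35 0 0 0 0;4.05 0.58 0 0 0 0;4.18 0.83 0 0 0 0;4.29 1.09 0 0 0 0;4.29 1.09 0 0 0 0"

```text
time: 19.92
eef_pos: [0.4671, 0.1767, 0.1794]
eef_rot: [-0.362, 0.346, -0.599, 0.625]
ft_force: [0.9, 0.5, 0.3]
opening: 0.0001
```

Run:
```python
from go import *
cr=[.5451,.2363,.0402,.044]
now(cr); inc(cr,[.5,-62,128])
cap('scene','scene9'); c=cap('wrist','wrist9')
crop('scene9',220,60,330,170,6,'c9s')
```

```text
tcp in cradle mm [-1.000e-01 -5.610e+01  1.608e+02] opening 0.00010246171067597318 F [0.9 0.5 0.3] t 19.925
rot err deg [0.12 0.06 0.1 ]
tgt [0.4843 0.1716 0.1513] row [0.145 0.819 0.018] [0.02 0.01 0.02]
```

View pics/c9s.png

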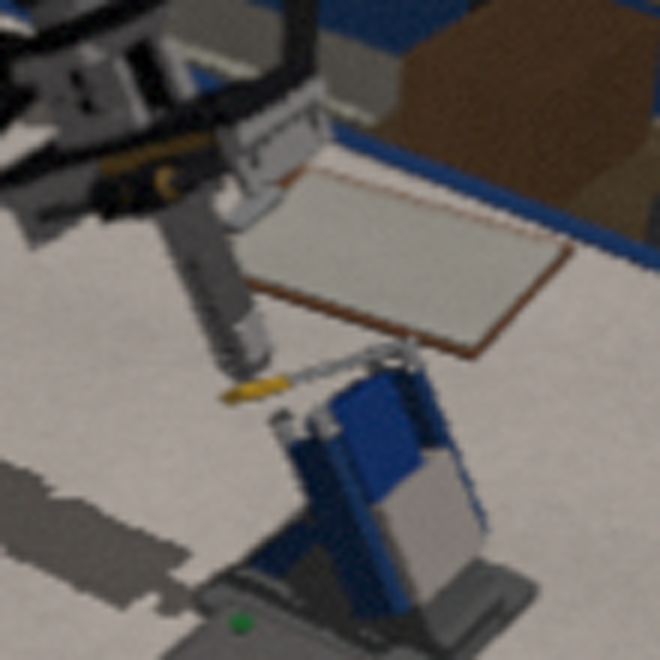

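View pics/wrist9.png

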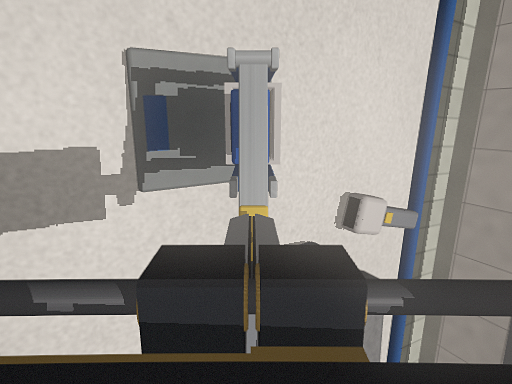

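Emit:
servo_tool --increments "0.08 0.2 0.01 0 0 0;0.13 0.4 0.015 0 0 0;0.16 0.6 0.015 0 0 0;0.17 0.74 0.015 0 0 0;0.17 0.8 0.015 0 0 0;0.17 0.84 0.015 0 0 0;0.17 0.86 0.015 0 0 0;0.17 0.86 0.015 0 0 0"

```text
time: 21.02
eef_pos: [0.4846, 0.171, 0.1523]
eef_rot: [-0.363, 0.345, -0.599, 0.625]
ft_force: [-16.5, -4.1, 17.8]
opening: 0.0004
```

Run:
```python
from go import *
cr=[.5451,.2363,.0402,.044]
now(cr)
cap('scene','scene10'); c=cap('wrist','wrist10')
crop('scene10',220,60,330,170,6,'c10s')
```

```text
tcp in cradle mm [  1.2 -62.6 128.7] opening 0.00044865576751664134 F [-16.5  -4.1  17.8] t 21.025
rot err deg [0.08 0.11 0.1 ]
```

View pics/c10s.png

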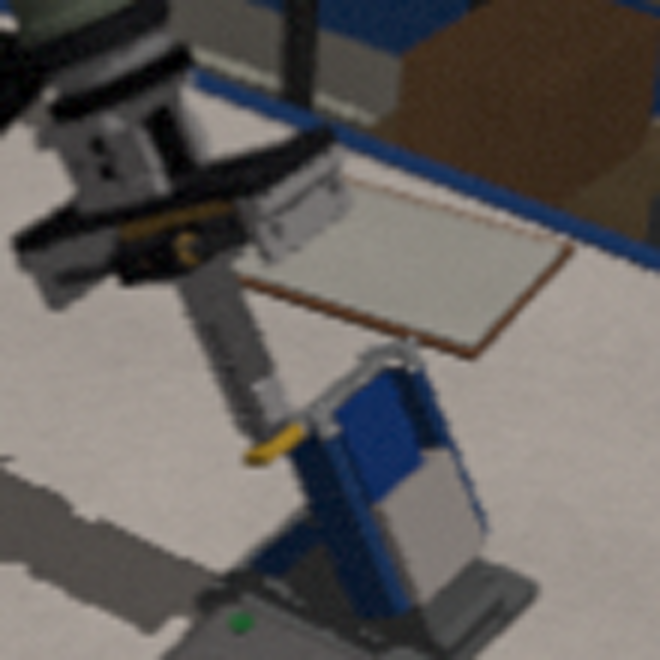

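Emit:
servo_tool --increments "0 -0.2 0 0 0 0;0 -0.6 0 0 0 0;0 -1.2 0 0 0 0;0 -2 0 0 0 0;0 -2.8 0 0 0 0;0 -3.2 0 0 0 0;0 -3.2 0 0 0 0;0 -3.2 0 0 0 0"

```text
time: 22.12
eef_pos: [0.4212, 0.1684, 0.2611]
eef_rot: [-0.362, 0.345, -0.599, 0.625]
ft_force: [-0.1, 0.3, 0.3]
opening: 0.0005
```

Run:
```python
from go import *
cr=[.5451,.2363,.0402,.044]
now(cr); Rc,o=Tcr(cr)
s=cap('scene','scene11'); w=cap('wrist','wrist11'); t=cap('top','top11')
crop('scene11',240,90,310,160,10,'c11s'); crop('wrist11',200,20,320,240,3,'c11w')
for th in(0,.06,.12):
  P=Rc.apply(np.array([[0,42-125*np.cos(th),110+125*np.sin(th)]])/1e3)+o
  print(th,((proj(s,P)-[240,90]+.5)*10).round(),proj(w,P).round(1))
P=Rc.apply(np.array([(13,-25,105),(13,25,105),(13,25,54),(13,-25,54),(23,33,54),(23,-33,54)])/1e3)+o
print(((proj(s,P)-[240,90]+.5)*10).round().tolist())
```

```text
tcp in cradle mm [  0.6 -62.3 254.6] opening 0.00048167566650450213 F [-0.1  0.3  0.3] t 22.125
rot err deg [0.07 0.08 0.06]
0 [[217. 474.]] [[251.1 200.9]]
0.06 [[208. 452.]] [[251.1 202.7]]
0.12 [[199. 429.]] [[251.1 204.2]]
[[362.0, 397.0], [450.0, 325.0], [508.0, 467.0], [422.0, 541.0], [545.0, 452.0], [432.0, 550.0]]
```

View pics/c11s.png

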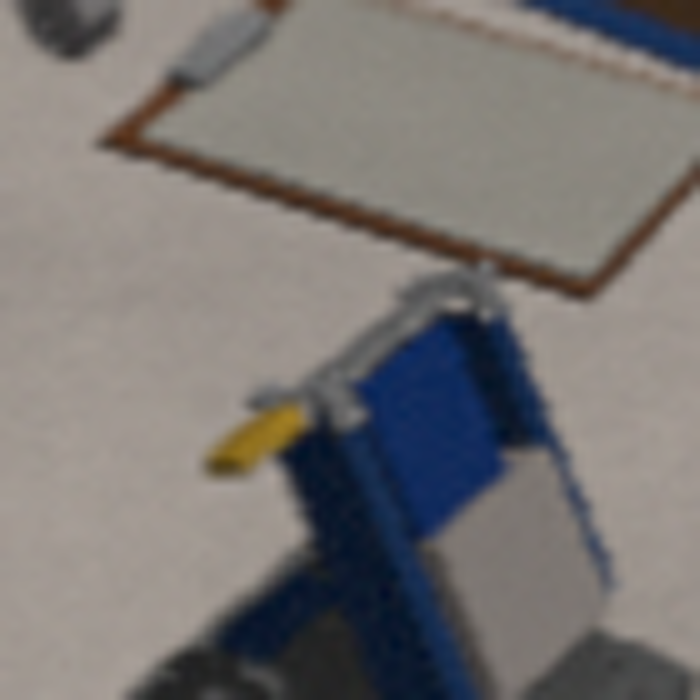

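View pics/c11w.png

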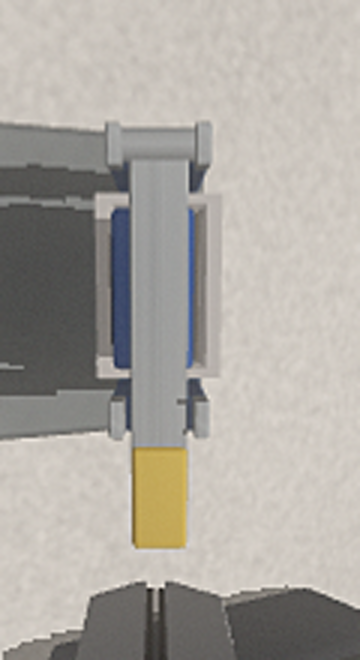

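View pics/scene11.png

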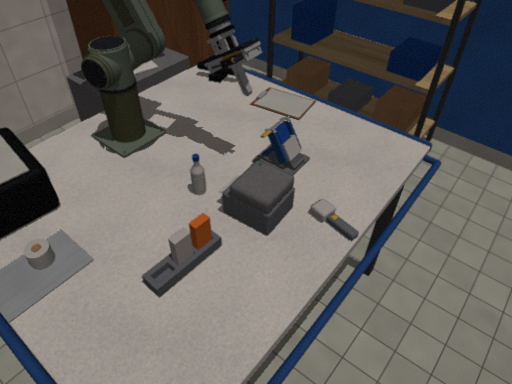

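```bash
python3 -c "
from workcell import env
print(env.hand_in())"
```

```text
the job is handed in; nothing more can be done
None
```

I moved the blue light meter from the rack into the dock's leaning pocket with its window to the front. I then closed the strap over it and handed the job in at about 22 s.

- **Strap, before insertion:** I first measured it at about 1.74 rad, right at the clearance limit. I nudged it back to about 1.95 rad with the side of the held meter before lowering.
- **Meter seating:** It slid down the pocket with no noticeable force until about 25 N on reaching the floor. That was 1.3 mm higher than my estimate of the floor, which is about the camera calibration error. I let go only after that contact. The strap later closed with 2.5 mm of nominal clearance over the meter's top, which also means it is home.
- **Strap closing:** Closed fingers swung the strap over, and I pressed the yellow end onto its stop with about 24 N. The last pictures show it between the prongs. The tab was about 1 pixel off the position expected for 0 rad, about as large as the offset I saw at the meter's top.
- **At the end:** The gripper was clear of everything, with forces near zero. The final picture shows the white and orange meters, the bottle and the scanner apparently where they started, though I did not measure their positions.

The hand-in gives no verdict. No check failed; the only disagreements were the 1.3 mm and the 1 pixel above.

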